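# Draw the grafting knife from its stand and hold it ready over the whetstone

## Task

Draw the grafting knife (flat handle) out of the slanted wooden tool stand and hold it level over the middle of the whetstone, its blade lying flat and pointing straight across the stone's length, about 5 cm clear above it, ready for honing. Leave the file (round handle) in the stand and everything else where it is, and do not touch the stone with the knife. Finish while holding the knife still there: do not put it down or let go.

Things in the scene. Friction and masses are not known exactly. Their poses are not given: they have to be found in the camera images.
- stand: fixed slanted tool stand of pale wood, 130 (x) x 170 (y) x 86 high mm; origin under its middle, front to its own -x. Its board leans 45 degrees: two slots at y +40 and -40 mm, mouths at x -22, z +74, run 74 mm down along its (+x, -z) diagonal, each 19 wide (y), 6.5 thick. Knife in one, file in the other, either way round
- knife: grafting knife: dark flat handle with rivets, 104 x 24 wide x 16 thick mm; steel blade 68 x 16 x 3; 60 to 110 g. Origin where they meet (near the balance), x to the tip, y across the width, z out of the flat. It starts with its blade loose in the slot, leaning 45 degrees, handle up and towards the robot, shoulder on the board
- knife_handle (a point): middle of the knife's handle, 52 mm from its origin, where to grip it across the 24 mm width
- knife_blade (a point): middle of the knife's blade, 34 mm beyond its origin
- knife_tip (a point): tip of the knife's blade, 68 mm beyond its origin
- file: flat file with a turned (round) wooden handle 97 long, up to 26 across, mm; its blade is in the other slot; origin where blade and handle meet, axes like the knife's. Stays where it is.
- stone: loose whetstone on its wooden base lying on the table, 58 (x) x 170 (y) x 30 high mm, 0.5 kg; origin under its middle, y along its length
- stone_top (a point): middle of the whetstone's top face, 30 mm above the table
- wax_tin: closed round tin, 71 across x 30 high mm; bystander
- blade_box: small box, 30 x 52 x 14 high mm; bystander
- peg: wooden spring peg, 18 x 72 x 10 high mm; bystander
- measure: tape measure, 32 x 92 x 58 high mm; bystander
There are look-alikes about, which are no part of the job. There is more than one size of the knife; the job needs the larger.

How it is judged (in metres and radians):
On the way:
1. the knife is drawn clear of the stand, held by the fingers (z of knife_tip in the frame of stand above 0.085 m and contact force between knife and stand below 0.05 N and contact force between the fingers and knife above 0.5 N), for 0.1 s.
At the end, for the whole second after the job is handed in: the fingers alone hold the knife, still; mid-blade within 25 mm of the middle of the whetstone seen from above, 30 to 80 mm over its top; blade flat and level within 0.2 rad, straight across the stone within 0.22 rad, either way round; the file still home in its slot (horizontal distance between knife_blade and stone_top below 0.025 m and height (world z) of knife_blade between 0.06 and 0.11 m and angle between the z axis of knife and the z axis of stone, either way round below 0.2 rad and angle between the x axis of knife and the x axis of stone, either way round below 0.22 rad and contact force between the fingers and knife above 0.5 N and contact force between knife and stand below 0.05 N and contact force between knife and stone below 0.05 N and contact force between knife and file below 0.05 N and contact force between knife and wax_tin below 0.05 N and contact force between knife and blade_box below 0.05 N and contact force between knife and peg below 0.05 N and contact force between knife and measure below 0.05 N and linear speed of knife below 0.03 m/s and angular speed of knife below 0.3 rad/s and angle between stone's own z axis and vertical below 0.1 rad and (y of file in the frame of stand between -0.046 and -0.034 m or y of file in the frame of stand between 0.034 and 0.046 m) and z of file in the frame of stand below 0.083 m); the arm keeps its last pose, push and grip.
It fails at once if the whetstone, a tin, box, peg or tape measure is shifted by more than 20 mm (distance of any of stone, wax_tin, blade_box, peg, measure from where it was at the start of the episode above 0.02 m).
It fails at once if the knife touches the whetstone (contact force between knife and stone above 0.5 N).
It fails at once if the file is pulled or knocked from its place (15 mm) (distance of file from where it was at the start of the episode above 0.015 m).
It also fails if it takes over 35 s, if anything falls off the work surface, if the arm or the gripper's body presses on something with over 40 N, if the wrist force passes 120 N, or if a joint passes its speed limit or range.

## Robot

A 6-joint arm with a two-finger parallel gripper is mounted at the origin on a cart in front of the work surface, level with it; the furniture and walls round the work are solid. World frame = base frame: x ahead of the robot, y to its left, z up, the work surface at z = 0. Lengths are in mm, angles in degrees, forces in N, time in s.
With the tool pointing down it reaches from about 375 to 925 mm from the base axis. Payload 5.7 kg.
Tool frame: the origin (TCP) lies at the very end of the fingers, on their centre line; the grasp point (between the pads) lies env.grasp_offset behind it (env.grasp_offset is the distance from the TCP to the grasp point, in mm); z points along the fingers, y is the line along which they close (so a half turn about z gives the same grasp; the last joint's range is limited). The gripper opens to 88 mm and grips with 3 to 60 N. Pads are 20 mm wide; open, the fingers measure 115 mm over their backs; the gripper's body (75 mm by 178 mm) begins 61 mm behind the grasp point.
Start: joints at [-74.089, 20.558, 86.54, -0, 72.909, -6.595], TCP at [229.648, -554.278, 222.623] pointing down, gripper open.
Joint ranges: [-170.27, 170.27], [-57.76, 135], [12.27, 136.19], [-55.21, 235.2], [11.17, 155.16], [-170.74, 170.74]. Speed limits (degrees/s): [136.94, 136.94, 180, 180, 180, 180].

## Interface

Orientations are given as a 3x3 rotation matrix whose columns are the frame's x, y, z axes.
In Python, from station import env gives the robot as it stands.
- The arm moves only by the shell command python3 -m handwheel 'ROWS' [FORCE]. ROWS is JSON, a list that holds one entry, the list of rows, each a list of 7 numbers: the shift along the world's x, y, z normalised to -1 to 1, where 1 is 0.5 m, then the turn, a rotation vector about the world's x, y, z normalised to -1 to 1, where 1 is 180 degrees, then the opening, from -1 (shut) to 1 (fully open). In form: [[[x, y, z, rx, ry, rz, grip], ...]]. A call has 1 to 8 rows; each row is the pose to reach, as a shift and turn from the pose commanded when the call began, turning the shorter way round; what a row does not reach only later rows make up. A row lasts 1/8 s, in which the tool goes at most 62.5 mm and 10.7 degrees, less where a joint would pass 70% of its speed; a pose out of reach is approached as far as the arm can. A call with a number of a shift or a turn outside -1 to 1 is refused whole. A call with a gripper value outside its range is refused whole. The fingers move at their own pace and stop on an object; FORCE is the grip in N (left out, the last holds). Time passes only in rows, so rows that repeat a pose let the fingers close. It gives the time, the measured TCP pose, the force, the opening and the grip force at its end, in the units of the state.
- env.read_state(): the state, without advancing time (a new reading comes with each control period).
- env.get_image(name): name is "side" or "top"; returns a dict with "frame" (384x512x3 uint8, red, green, blue), "fovy" (degrees; the focal length in pixels is half the picture's height over the tangent of half this angle, whatever the lens; pixels are square), "cx", "cy" (the principal point, pixels), "dist_coeffs" ([k1, k2, p1, p2, k3] as OpenCV has them; the pictures are not rectified), "extrinsics" (4x4, takes a point from world to camera coordinates). Camera axes: x right, y up, looking along -z (the intrinsics and any distortion apply to the point x, -y, -z); pixel columns grow to the right and rows downward; lengths in mm; the calibration is good to about 2 mm. A picture is of the moment at which its call begins. There is no depth.
- env.close_job(): hands the job in; it is judged then, once.
Trained networks look in a picture, given as the dict that the camera call returned (one of the last four; its "shot" number tells which), for a name from the list of things; names that differ only in an ending like _2 or _b are one class to them, and where a whole thing is asked for, a point or a joint stands for the part that bears it (a point fixed in the world has none). Each returns a list of dicts, best first, with "p" (0 to 1); they miss things now and then, are a little off and sometimes report something else, mostly with a low value. They report only what shows in the picture. A call takes as long as a camera call. They do not tell look-alikes from the thing itself.
- env.search_frame(picture, thing): "rect" ([left, top, right, bottom] as shares, 0 to 1, of the picture: columns of its width, rows of its height, round what is visible of it).
The state is a dict: "time_s": time; "joint_pos": joint angles; "dq": joint speeds; "joint_torque": joint torques, N m; "tcp_pos": TCP position; "ee_rot": TCP orientation; "wrist_force": force on the tool from outside, world axes, zero at the start; "moment": the same for the moment, N m; "finger_gap": finger opening in mm; "grip_force": force on a finger pad.
Only numpy, scipy, OpenCV 4.12 (cv2) and the standard library are available. Lean on these libraries where they do the work, as an engineer would, in place of code of your own. Each camera call takes 0.05 s, during which the arm holds its last target. There are 200 camera calls.

## Working session

There is one attempt and no reset: what is moved stays moved. The work goes in short steps, Python scripts to look and compute and a shell command to move; the robot and the scene stay as the last step left them, time stands still between calls to the robot, and variables do not carry over. Pictures are saved under pics/ and viewed, at most 10 in all, crops included, and the job is handed in when it is done.

```bash
mkdir -p pics; python3 - <<'E'
from station import env
import cv2,numpy as np,json
print(env.grasp_offset)
s=env.read_state();print(s['time_s'],np.round(s['ee_rot'],3).tolist(),s['finger_gap'])
for n in("side","top"):
    p=env.get_image(n);cv2.imwrite(f"pics/{n}0.png",p["frame"][:,:,::-1])
    print(n,p["fovy"],p["cx"],p["cy"],p["dist_coeffs"],np.round(p["extrinsics"],3).tolist())
    for t in["stand","knife","file","stone","wax_tin","blade_box","peg","measure","knife_handle","knife_blade","stone_top"]:
        try:print(t,[(np.round(np.array(d["rect"])*[512,384,512,384]).astype(int).tolist(),round(d["p"],2)) for d in env.search_frame(p,t)[:4]])
        except Exception as e:print(t,e)
E
```

```text
18.700000000000003
0.0 [[0.924, 0.383, -0.0], [0.383, -0.924, 0.002], [0.0, -0.002, -1.0]] 87.79632735478674
side 47.15491831484346 255.43666719612222 182.78870434462613 [-0.01840263  0.          0.          0.          0.        ] [[0.93, -0.369, 0.003, -582.392], [0.182, 0.466, 0.866, -171.276], [-0.321, -0.804, 0.5, -746.511], [0.0, 0.0, 0.0, 1.0]]
stand [([262, 198, 372, 288], 0.91), ([174, 225, 186, 241], 0.58)]
knife [([281, 215, 328, 239], 0.96), ([202, 312, 281, 341], 0.6)]
file [([255, 190, 296, 216], 0.87)]
stone [([216, 159, 245, 205], 0.93)]
wax_tin [([251, 194, 281, 222], 0.82)]
blade_box [([178, 222, 186, 244], 0.82)]
peg [([232, 209, 247, 232], 0.54)]
measure [([314, 172, 332, 215], 0.62)]
knife_handle [([199, 311, 279, 341], 0.58), ([283, 215, 328, 243], 0.57)]
knife_blade [([201, 311, 275, 344], 0.81), ([290, 215, 325, 240], 0.77)]
stone_top [([220, 159, 247, 202], 0.59), ([176, 223, 187, 246], 0.55), ([234, 209, 247, 232], 0.19)]
top 54.163660147425176 252.23596598561713 186.76525344775706 [0.04301557 0.         0.         0.         0.        ] [[-0.005, -0.999, -0.034, -24.554], [0.993, -0.009, 0.114, -603.788], [-0.114, -0.033, 0.993, -869.65], [0.0, 0.0, 0.0, 1.0]]
stand [([272, 121, 350, 192], 0.89)]
knife [([329, 159, 359, 195], 0.91), ([353, 211, 367, 261], 0.78), ([154, 162, 224, 205], 0.44)]
file [([296, 166, 318, 200], 0.54)]
stone [([154, 164, 225, 206], 0.87), ([330, 159, 357, 195], 0.44)]
wax_tin [([233, 158, 262, 185], 0.83)]
blade_box [([240, 241, 261, 260], 0.62)]
peg [([274, 125, 349, 192], 0.66), ([236, 196, 251, 204], 0.65)]
measure [([232, 105, 265, 126], 0.76)]
knife_handle [([331, 158, 356, 191], 0.76), ([150, 165, 225, 205], 0.65), ([354, 211, 367, 261], 0.57)]
knife_blade [([353, 211, 365, 264], 0.77), ([326, 158, 357, 190], 0.76), ([154, 162, 226, 204], 0.34)]
stone_top [([151, 166, 225, 206], 0.86)]
```

```bash
python3 - <<'E'
import cv2
a=cv2.imread("pics/top0.png");b=cv2.imread("pics/side0.png")
cv2.imwrite("pics/topc.png",cv2.resize(a[90:290,130:390],None,fx=3,fy=3,interpolation=cv2.INTER_CUBIC))
cv2.imwrite("pics/sidec.png",cv2.resize(b[150:350,150:400],None,fx=3,fy=3,interpolation=cv2.INTER_CUBIC))
E
```

```text
(no output)
```

View pics/topc.png

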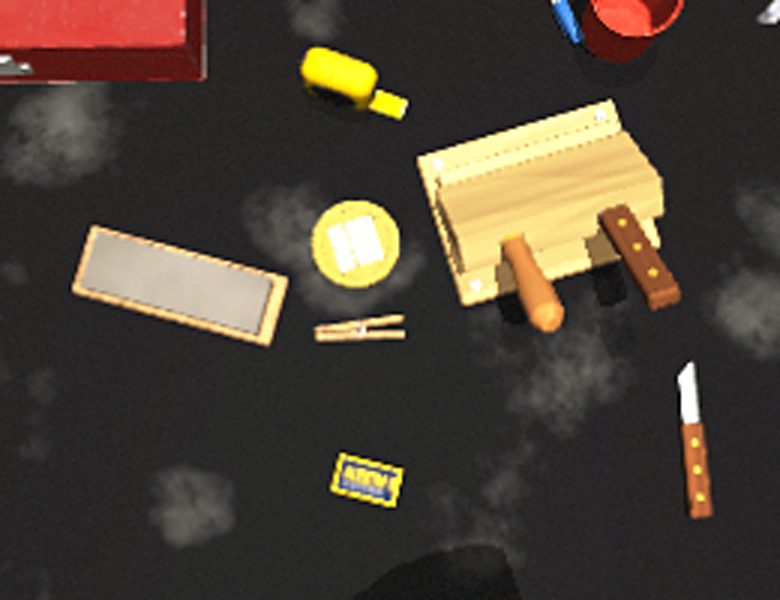

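View pics/sidec.png

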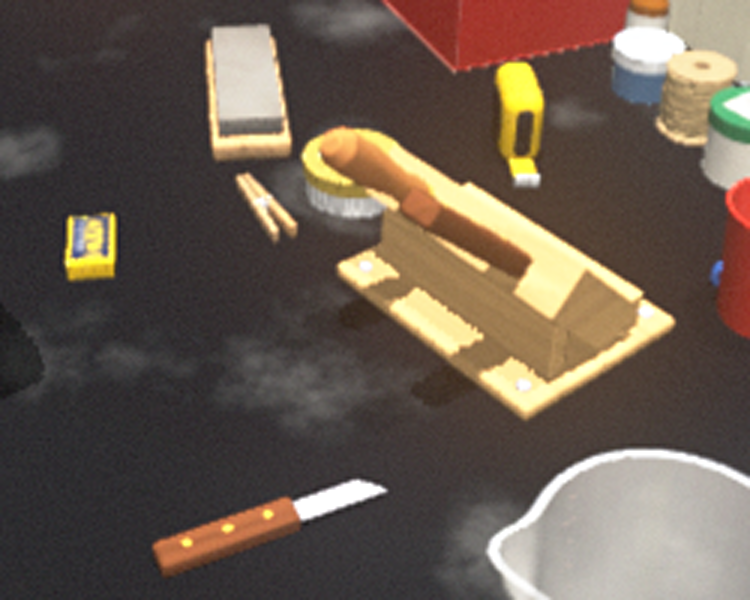

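The top crop shows the stand at upper right (knife, flat riveted handle, right slot; file left), the stone at left (corners ~(92,226), (288,276), (270,346), (72,293)), and the small look-alike knife loose on the table at (695,440). The side crop agrees: knife handle end ~(420,208), shoulder ~(528,262).

```bash
cat > h.py <<'E'
import numpy as np,cv2
from station import env
def proj(p,P):
    P=np.atleast_2d(np.asarray(P,float));E=np.array(p["extrinsics"]);c=P@E[:3,:3].T+E[:3,3]
    c=c*[1,-1,-1];f=p["frame"].shape[0]/2/np.tan(np.radians(p["fovy"]/2))
    K=np.array([[f,0,p["cx"]],[0,f,p["cy"]],[0,0,1.]])
    return cv2.projectPoints(c,np.zeros(3),np.zeros(3),K,np.array(p["dist_coeffs"],float))[0][:,0]
def Rz(a): return np.array([[np.cos(a),-np.sin(a),0],[np.sin(a),np.cos(a),0],[0,0,1]])
E
python3 - <<'E'
from h import *
from scipy.optimize import least_squares
T=env.get_image("top");S=env.get_image("side")
t=lambda u,v:np.array([130+u/3-.33,90+v/3-.33]); s=lambda u,v:np.array([150+u/3-.33,150+v/3-.33])
def fit(obs,x0,n):
    def r(q):
        o=[]
        for im,l,px in obs:
            l=[c(q) if callable(c) else c for c in l]
            o.append(proj(im,Rz(q[2])@np.array(l)+[q[0],q[1],0])[0]-px)
        return np.ravel(o)
    z=least_squares(r,x0,loss='soft_l1',x_scale=[100,100,1,10]);print(n,np.round(z.x,3),np.degrees(z.x[2]));print(np.round(r(z.x).reshape(-1,2),1).tolist());return z.x
zb=lambda q:q[3]
fit([(T,(65,85,zb),t(418,158)),(T,(65,-85,zb),t(612,100)),(T,(-65,85,zb),t(463,305)),
 (S,(-65,85,zb),s(338,263)),(S,(-65,-85,0),s(525,418)),(S,(65,-85,0),s(673,325)),
 (T,(-95.5,-40,147.5),t(663,290)),(S,(-95.5,-40,147.5),s(420,208)),(T,(-22,-40,74),t(613,217)),(S,(-22,-40,74),s(528,262))],[650,-150,.2,10],'stand')
fit([(T,(29,85,zb),t(92,226)),(T,(29,-85,zb),t(288,276)),(T,(-29,-85,zb),t(270,346)),(T,(-29,85,zb),t(72,293)),
 (S,(-29,-85,0),s(217,159)),(S,(29,-85,0),s(290,156)),(S,(-29,85,zb),s(207,38))],[600,200,-.2,15],'stone')
E
```

```text
stand [ 6.78951e+02 -1.71742e+02  2.81000e-01  9.97400e+00] 16.113027383805196
[[0.7, -0.0], [1.4, -0.2], [0.9, 0.6], [-2.4, 0.2], [-1.8, 2.3], [-0.7, 2.3], [-0.4, -4.1], [5.9, -6.9], [-1.0, -6.1], [-0.3, -3.7]]
stone [ 6.13881e+02  1.26636e+02 -2.63000e-01  1.26060e+01] -15.09164123939439
[[0.0, -0.5], [0.3, -0.2], [0.1, -0.8], [0.1, -0.5], [-1.8, 0.3], [0.1, -0.3], [-1.7, 0.2]]
```

```bash
python3 - <<'E'
import cv2,numpy as np
a=cv2.imread("pics/top0.png");b=cv2.imread("pics/side0.png")
A=cv2.resize(a[150:210,310:375],None,fx=6,fy=6,interpolation=cv2.INTER_CUBIC)
B=cv2.resize(b[200:260,270:335],None,fx=6,fy=6,interpolation=cv2.INTER_CUBIC)
C=np.hstack([A,B]); C=np.clip(C*1.4,0,255).astype(np.uint8)
cv2.imwrite("pics/z.png",C)
E
```

```text
(no output)
```

View pics/z.png

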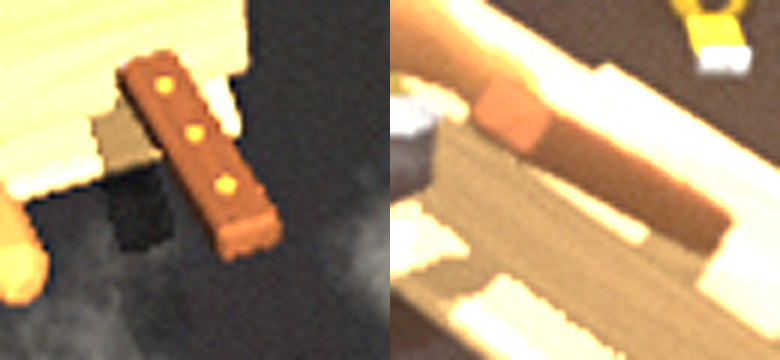

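```bash
cat >> h.py <<'E'
def Ry(a): return np.array([[np.cos(a),0,np.sin(a)],[0,1,0],[-np.sin(a),0,np.cos(a)]])
E
python3 - <<'E'
from h import *
from scipy.optimize import least_squares
T=env.get_image("top");S=env.get_image("side")
t=lambda u,v:np.array([310+u/6-.4,150+v/6-.4]); s=lambda u,v:np.array([270+(u-390)/6-.4,200+v/6-.4])
obs=[(T,(-104,12,8),t(219,228)),(T,(-104,-12,8),t(276,208)),(T,(-104,12,-8),t(230,260)),(T,(-104,-12,-8),t(282,238)),
(T,(0,12,8),t(118,70)),(T,(0,-12,8),t(172,52)),
(S,(-104,12,8),s(497,76)),(S,(-104,-12,8),s(553,103)),(S,(-104,12,-8),s(472,116)),(S,(-104,-12,-8),s(520,152)),
(S,(0,-12,8),s(734,214)),(S,(0,-12,-8),s(716,247))]
for free in(0,1):
    def r(q):
        R=Rz(q[3])@Ry(q[4] if free else np.pi/4)
        return np.ravel([proj(i,R@np.array(l)+q[:3])[0]-x for i,l,x in obs])
    z=least_squares(r,[640,-200,74,.28,.8],loss='soft_l1',x_scale=[100,100,100,1,1]);q=z.x
    print(np.round(q,2),np.degrees(q[3:]),np.round(r(q).reshape(-1,2),1).tolist())
    R=Rz(q[3])@Ry(q[4] if free else np.pi/4);print("mid",R@[-52,0,0]+q[:3])
    print("stand origin est",q[:3]-Rz(q[3])@[-22,-40,74])
E
```

```text
[ 6.5584e+02 -2.1808e+02  6.9880e+01  3.1000e-01  8.0000e-01] [17.98157911 45.83662361] [[0.1, -0.3], [1.6, -0.6], [-1.0, 0.0], [1.2, 0.1], [-1.0, -0.6], [-0.0, -0.9], [-0.7, -2.6], [0.9, -0.3], [-2.2, -0.6], [0.6, 0.5], [-0.2, 1.7], [-2.3, 4.2]]
mid [ 620.8655132  -229.42690363  106.65274804]
stand origin est [ 664.41606673 -173.23785129   -4.11680458]
[ 6.5774e+02 -2.1723e+02  7.2060e+01  3.2000e-01  7.5000e-01] [18.10250474 43.00663658] [[0.2, 0.0], [1.7, -0.3], [-1.1, 0.2], [1.1, 0.2], [-1.2, -1.5], [-0.2, -1.8], [-1.1, -2.4], [0.5, -0.1], [-2.4, -0.2], [0.4, 0.8], [0.6, 0.0], [-1.4, 2.6]]
mid [ 621.59336085 -229.04372763  107.52996169]
stand origin est [ 666.21975393 -172.37239569   -1.93835786]
```

View pics/top0.png

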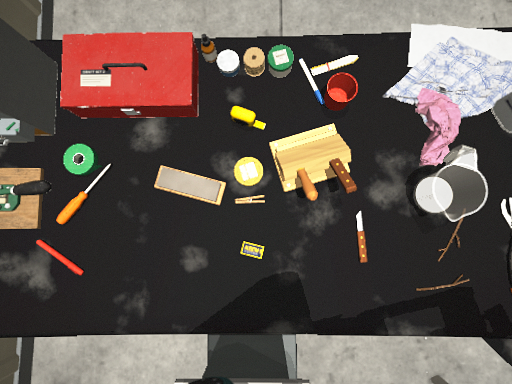

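```bash
cat >> h.py <<'E'
from scipy.spatial.transform import Rotation as Ro
D=np.diag([1.,-1,-1])
def cmd(p,R,p0=None,R0=None):
    s=env.read_state();p0=s["tcp_pos"] if p0 is None else p0;R0=s["ee_rot"] if R0 is None else R0
    return np.round(np.r_[(np.array(p)-p0)/500,Ro.from_matrix(R@np.array(R0).T).as_rotvec()/np.pi],4)
E
python3 - <<'E'
from h import *
R=Rz(np.radians(17))@Ry(np.radians(20))@D
g=np.array([621.5,-229,107.5])+18.7*R[:,2]
print(g,R[:,2],cmd(g-120*R[:,2],R))
print("grasp delta",120*R[:,2]/500)
E
```

```text
[ 615.38368834 -230.86994413   89.92774799] [-0.32707549 -0.09999701 -0.93969262] [ 0.85    0.6708 -0.0399 -0.0376  0.1046 -0.0303]
grasp delta [-0.07849812 -0.02399928 -0.22552623]
```

The full top picture shows the jug at (460,190), well off the path, and the way to the stand's knife at (343,175) is free.

```bash
python3 -m handwheel '[[[0,0,0.15,0,0,0,0.14],[0.4,0.3,0.15,-0.02,0.05,-0.015,0.14],[0.6,0.45,0.15,-0.03,0.08,-0.02,0.14],[0.85,0.67,0.1,-0.0376,0.1046,-0.0303,0.14],[0.85,0.67,0.1,-0.0376,0.1046,-0.0303,0.14],[0.85,0.67,0.1,-0.0376,0.1046,-0.0303,0.14],[0.85,0.67,0.1,-0.0376,0.1046,-0.0303,0.14],[0.85,0.67,0.1,-0.0376,0.1046,-0.0303,0.14]]]' 45
python3 -m handwheel '[[[0,0,0,0,0,0,0.14]]]'
python3 - <<'E'
from h import *
R=Rz(np.radians(17))@Ry(np.radians(20))@D
g=np.array([621.5,-229,107.5])+18.7*R[:,2]
print(cmd(g-120*R[:,2],R),env.read_state()["finger_gap"])
E
```

```text
time_s: 2.4
tcp_pos: [573.6, -283.9, 276.9]
ee_rot: [[0.899, 0.293, -0.327], [0.275, -0.956, -0.1], [-0.342, 0.0, -0.94]]
wrist_force: [0.1, -1.5, -0.0]
finger_gap: 50.2
grip_force: 0.0
time_s: 2.52
tcp_pos: [575.1, -282.1, 275.8]
ee_rot: [[0.897, 0.297, -0.326], [0.28, -0.955, -0.1], [-0.341, -0.001, -0.94]]
wrist_force: [-0.2, -0.0, -0.3]
finger_gap: 50.1
grip_force: 0.0
[ 0.1591  0.1265 -0.1462 -0.0005  0.0002 -0.0016] 50.0991241727223
```

```bash
python3 -m handwheel '[[[0.159,0.1265,-0.06,0,0,0,0.14],[0.159,0.1265,-0.146,0,0,0,0.14],[0.159,0.1265,-0.146,0,0,0,0.14],[0.159,0.1265,-0.146,0,0,0,0.14],[0.159,0.1265,-0.146,0,0,0,0.14]]]'
python3 - <<'E'
from h import *
T=env.get_image("top");S=env.get_image("side")
A=cv2.resize(T["frame"][130:230,270:400,::-1],None,fx=3,fy=3,interpolation=cv2.INTER_CUBIC)
B=cv2.resize(S["frame"][150:250,230:360,::-1],None,fx=3,fy=3,interpolation=cv2.INTER_CUBIC)
cv2.imwrite("pics/pre.png",np.hstack([A,B]))
R=Rz(np.radians(17))@Ry(np.radians(20))@D
g=np.array([621.5,-229,107.5])+18.7*R[:,2]
print(cmd(g,R)); s=env.read_state();p=np.array(s["tcp_pos"]);q=np.array(s["ee_rot"])
for nm,im in(("T",T),("S",S)):print(nm,proj(im,[p,p-18.7*q[:,2],g,[621.5,-229,107.5]]).round(1).tolist())
E
```

```text
time_s: 3.15
tcp_pos: [651.2, -223.9, 206.2]
ee_rot: [[0.9, 0.291, -0.325], [0.273, -0.957, -0.101], [-0.34, 0.002, -0.94]]
wrist_force: [0.3, 0.5, 0.1]
finger_gap: 50.2
grip_force: 0.0
[-0.072  -0.0144 -0.2324  0.0004  0.0008  0.0005]
T [[349.4, 151.4], [350.4, 146.3], [341.6, 177.9], [342.3, 174.1]]
S [[324.9, 168.7], [328.7, 157.3], [301.7, 237.7], [305.2, 227.4]]
```

View pics/pre.png

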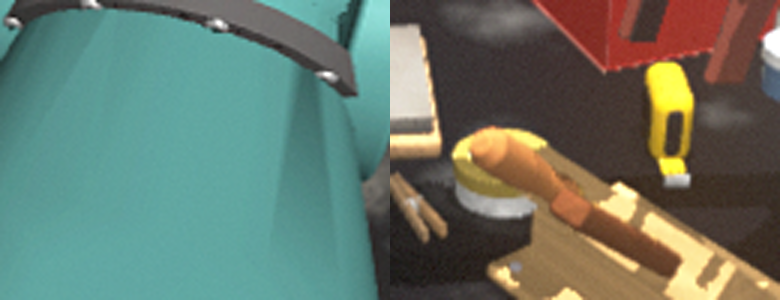

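The side crop shows the open fingertips at (625,20) and (735,70), as predicted, and the knife handle between (570,205) and (675,265), whose middle agrees with my estimate; go down halfway, then check.

```bash
python3 -m handwheel '[[[-0.039,-0.012,-0.113,0,0,0,0.14],[-0.039,-0.012,-0.113,0,0,0,0.14],[-0.039,-0.012,-0.113,0,0,0,0.14],[-0.039,-0.012,-0.113,0,0,0,0.14]]]'
python3 - <<'E'
from h import *
R=Rz(np.radians(17))@Ry(np.radians(20))@D
g=np.array([621.5,-229,107.5])+18.7*R[:,2]
print(cmd(g,R))
E
```

```text
time_s: 3.75
tcp_pos: [634.2, -228.8, 150.1]
ee_rot: [[0.9, 0.292, -0.323], [0.274, -0.956, -0.102], [-0.338, 0.003, -0.941]]
wrist_force: [0.9, 0.4, 0.2]
finger_gap: 50.1
grip_force: 0.0
[-0.0376 -0.0042 -0.1203  0.0005  0.0015  0.    ]
```

```bash
python3 -m handwheel '[[[-0.02,-0.002,-0.06,0,0,0,0.14],[-0.0376,-0.004,-0.12,0,0,0,0.14],[-0.0376,-0.004,-0.12,0,0,0,0.14],[-0.0376,-0.004,-0.12,0,0,0,0.14]]]'
python3 - <<'E'
from h import *
S=env.get_image("side")
B=cv2.resize(S["frame"][150:270,230:390,::-1],None,fx=4,fy=4,interpolation=cv2.INTER_CUBIC)
cv2.imwrite("pics/gr.png",B)
E
```

```text
time_s: 4.25
tcp_pos: [615.0, -230.6, 89.3]
ee_rot: [[0.9, 0.293, -0.324], [0.274, -0.956, -0.101], [-0.34, 0.002, -0.941]]
wrist_force: [-0.5, 0.1, 0.7]
finger_gap: 50.1
grip_force: 0.0
```

View pics/gr.png

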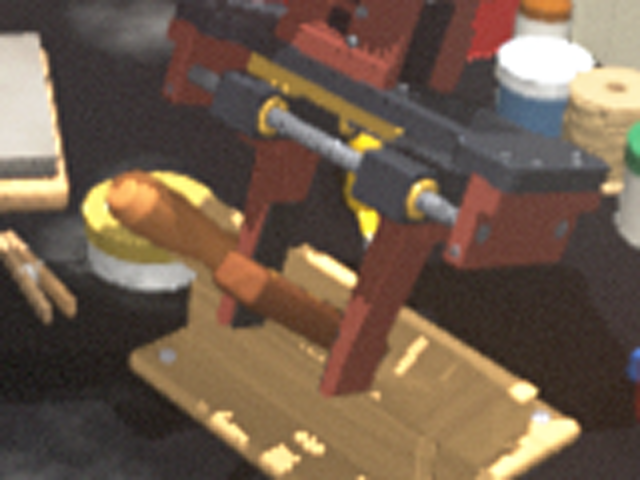

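The handle runs between the two open fingers (tips at (240,320) and (345,390)), clear of the file; closing.

```bash
python3 -m handwheel '[[[0,0,0,0,0,0,-0.6],[0,0,0,0,0,0,-0.6],[0,0,0,0,0,0,-0.6],[0,0,0,0,0,0,-0.6],[0,0,0,0,0,0,-0.6]]]' 40
```

```text
time_s: 4.92
tcp_pos: [613.4, -230.2, 87.8]
ee_rot: [[0.899, 0.292, -0.327], [0.275, -0.956, -0.1], [-0.342, 0.0, -0.94]]
wrist_force: [-0.1, 0.8, 1.8]
finger_gap: 24.2
grip_force: 39.7
```

```bash
python3 -m handwheel '[[[-0.014,-0.004,0.014,0,0,0,-0.6],[-0.027,-0.008,0.028,0,0,0,-0.6],[-0.041,-0.012,0.042,0,0,0,-0.6],[-0.055,-0.016,0.056,0,0,0,-0.6],[-0.068,-0.02,0.07,0,0,0,-0.6]]]'
```

```text
time_s: 5.55
tcp_pos: [578.5, -240.3, 123.1]
ee_rot: [[0.899, 0.292, -0.327], [0.274, -0.956, -0.1], [-0.342, -0.0, -0.94]]
wrist_force: [-0.7, -0.5, -1.1]
finger_gap: 23.8
grip_force: 39.7
```

```bash
python3 -m handwheel '[[[-0.02,-0.006,0.021,0,0,0,-0.6],[-0.04,-0.012,0.042,0,0,0,-0.6],[-0.068,-0.02,0.07,0,0,0,-0.6],[-0.08,-0.024,0.13,0,0,0,-0.6],[-0.08,-0.024,0.2,0,0,0,-0.6],[-0.08,-0.024,0.2,0,0,0,-0.6],[-0.08,-0.024,0.2,0,0,0,-0.6]]]'
python3 - <<'E'
from h import *
R=Rz(np.radians(-15.1))@Ry(np.radians(-25))@D   # knife level, tip along stone x
K=Rz(np.radians(-15.1))
blade=np.array([614,126.6,82.])
tcp=blade+K@[-86,0,0]+18.7*R[:,2]
print(tcp,cmd(tcp,R)); 
E
```

```text
time_s: 6.42
tcp_pos: [538.6, -252.1, 222.2]
ee_rot: [[0.899, 0.292, -0.327], [0.275, -0.956, -0.1], [-0.342, -0.0, -0.94]]
wrist_force: [-0.4, -0.2, -1.0]
finger_gap: 24.0
grip_force: 39.7
[538.59944677 146.94463064  65.05204438] [ 0.      0.798  -0.3143  0.0041 -0.2532 -0.1689]
```

```bash
python3 -m handwheel '[[[-0.06,0,0.06,0,0,0,-0.6],[-0.06,0,0.12,0.001,-0.06,-0.04,-0.6],[-0.06,0,0.12,0.002,-0.12,-0.08,-0.6],[-0.06,0.1,0.12,0.003,-0.18,-0.12,-0.6],[-0.06,0.2,0.12,0.004,-0.23,-0.15,-0.6],[-0.03,0.32,0.12,0.0041,-0.2532,-0.1689,-0.6],[0,0.44,0.12,0.0041,-0.2532,-0.1689,-0.6],[0,0.56,0.12,0.0041,-0.2532,-0.1689,-0.6]]]'
python3 -m handwheel '[[[0,0.12,0,0,0,0,-0.6],[0,0.24,0,0,0,0,-0.6],[0,0.24,-0.1,0,0,0,-0.6],[0,0.24,-0.2,0,0,0,-0.6],[0,0.24,-0.2,0,0,0,-0.6],[0,0.24,-0.2,0,0,0,-0.6]]]'
python3 - <<'E'
from h import *
R=Rz(np.radians(-15.1))@Ry(np.radians(-25))@D
tcp=np.array([538.6,147,65])
s=env.read_state();p=np.array(s["tcp_pos"]);q=np.array(s["ee_rot"]);print(cmd(tcp,R),env.read_state()["finger_gap"])
G=p-18.7*q[:,2];K=q@D@Ry(np.radians(25))   # nominal knife
T=env.get_image("top");S=env.get_image("side")
for im in(T,S):print(proj(im,G+(K@np.array([[-52,0,0],[52,0,0],[86,0,0],[120,0,0]]).T).T).round(1).tolist(),proj(im,[614,126.6,30]).round(1).tolist())
A=cv2.resize(T["frame"][120:250,140:270,::-1],None,fx=3,fy=3,interpolation=cv2.INTER_CUBIC)
B=cv2.resize(S["frame"][100:230,130:260,::-1],None,fx=3,fy=3,interpolation=cv2.INTER_CUBIC)
cv2.imwrite("pics/over.png",np.hstack([A,B]))
E
```

```text
time_s: 7.42
tcp_pos: [537.7, 29.5, 280.9]
ee_rot: [[0.875, -0.261, 0.407], [-0.237, -0.965, -0.111], [0.421, 0.001, -0.907]]
wrist_force: [0.6, -0.4, -1.0]
finger_gap: 24.0
grip_force: 39.7
time_s: 8.18
tcp_pos: [539.6, 147.7, 183.1]
ee_rot: [[0.875, -0.261, 0.408], [-0.236, -0.965, -0.111], [0.423, 0.0, -0.906]]
wrist_force: [-0.1, 0.3, -0.6]
finger_gap: 23.9
grip_force: 39.7
[-2.100e-03 -1.500e-03 -2.363e-01  2.000e-04  1.000e-04  0.000e+00] 23.912731754032617
[[150.7, 240.3], [165.8, 188.7], [170.6, 172.2], [175.4, 155.8]] [[188.4, 183.3]]
[[163.9, 104.7], [213.1, 102.8], [228.9, 102.2], [244.6, 101.7]] [[230.6, 171.9]]
```

View pics/over.png

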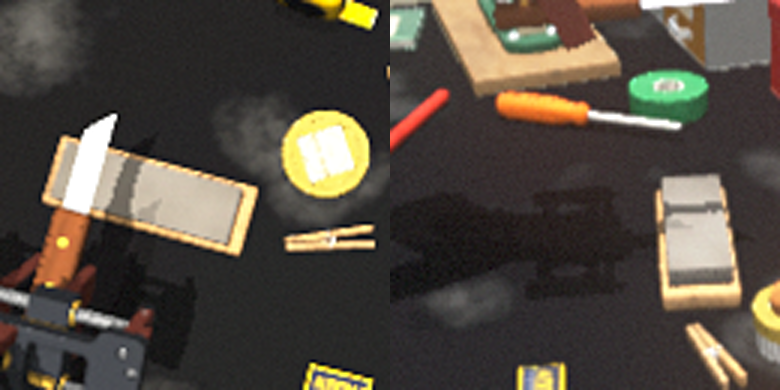

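The top half shows the knife gripped, blade from (80,210) to its tip at (115,115), over the stone and lying across it as predicted; the side half only catches the blade at the upper edge. Nothing else has moved; lowering.

```bash
python3 -m handwheel '[[[0,0,-0.06,0,0,0,-0.6],[0,0,-0.12,0,0,0,-0.6],[-0.001,-0.001,-0.18,0,0,0,-0.6],[-0.002,-0.001,-0.22,0,0,0,-0.6],[-0.002,-0.001,-0.22,0,0,0,-0.6],[-0.002,-0.001,-0.22,0,0,0,-0.6]]]'
python3 - <<'E'
from h import *
s=env.read_state();p=np.array(s["tcp_pos"]);q=np.array(s["ee_rot"])
G=p-18.7*q[:,2];K=q@D@Ry(np.radians(25));print("blade",G+K@[86,0,0])
T=env.get_image("top");S=env.get_image("side")
for im in(T,S):print(proj(im,G+(K@np.array([[-52,0,0],[52,0,0],[86,0,0],[120,0,0]]).T).T).round(1).tolist(),proj(im,[614,126.6,30]).round(1).tolist())
A=cv2.resize(T["frame"][130:230,140:240,::-1],None,fx=4,fy=4,interpolation=cv2.INTER_CUBIC)
B=cv2.resize(S["frame"][110:210,160:260,::-1],None,fx=4,fy=4,interpolation=cv2.INTER_CUBIC)
cv2.imwrite("pics/fin.png",np.hstack([A,B]))
E
```

```text
time_s: 9.02
tcp_pos: [539.7, 147.6, 74.3]
ee_rot: [[0.874, -0.261, 0.411], [-0.236, -0.965, -0.11], [0.425, -0.001, -0.905]]
wrist_force: [0.8, -0.5, -0.4]
finger_gap: 23.6
grip_force: 39.7
blade [615.08505301 127.23971994  91.4650609 ]
[[165.6, 238.9], [178.5, 193.9], [182.7, 179.5], [186.8, 165.1]] [[188.4, 183.3]]
[[168.8, 151.0], [215.3, 148.7], [230.2, 148.0], [245.1, 147.2]] [[230.6, 171.9]]
```

View pics/fin.png

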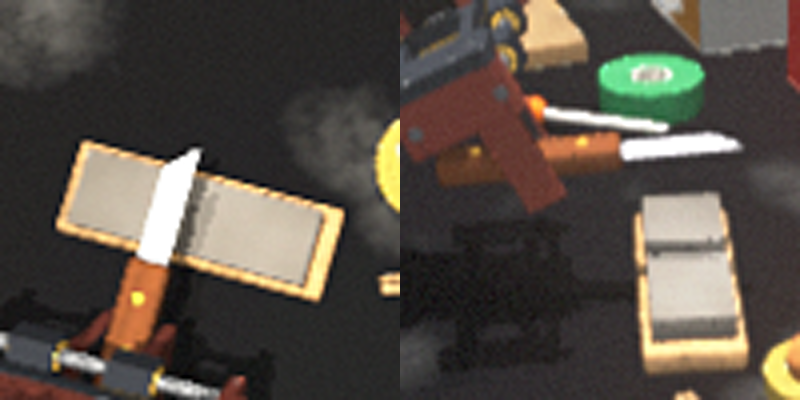

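The side half shows the knife level (blade from (620,148) to (740,148)) and the top half shows it across the middle of the stone, both within a pixel or two of prediction. I'll lower it about 9 mm, let it settle and hand it in.

```bash
python3 -m handwheel '[[[0,0,-0.01,0,0,0,-0.6],[0,0,-0.016,0,0,0,-0.6],[0,0,-0.016,0,0,0,-0.6],[0,0,-0.016,0,0,0,-0.6],[0,0,-0.016,0,0,0,-0.6],[0,0,-0.016,0,0,0,-0.6]]]'
python3 -c "
from station import env
print(env.close_job())"
```

```text
time_s: 9.88
tcp_pos: [538.2, 147.4, 64.5]
ee_rot: [[0.875, -0.261, 0.408], [-0.236, -0.965, -0.11], [0.423, 0.0, -0.906]]
wrist_force: [0.1, -0.1, -0.4]
finger_gap: 23.8
grip_force: 39.7
the job is handed in; nothing more can be done
None
```

I drew the knife from the stand and handed the job in at 9.9 s; the arm is holding the knife still and level across the middle of the whetstone, about 5 cm above it, and the hand-in call returned no verdict.

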